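# Cull the short cell, then hold the backup unit's self-test dial

### The job

Take the one cell that is too short out of the white battery dock, set it down (do not drop it) in the red reject tray and let go of it, leaving the three full-length cells standing in their pockets. Then run the backup unit's self-test: turn the orange spring-return dial on the black unit clockwise past the first two clicks to the third (the green dot, short of the end stop), and hold it there against its spring: the program finishes while the gripper is still holding the turned dial. Do not disturb the router, tape roll or screwdriver.

Things in the scene. Friction and masses are not known exactly. Their poses are not given: they have to be found in the camera images.
- dock: White battery dock fixed to the work surface, 130 x 130 x 28 mm high. Origin at the centre of its underside. Four round pockets 28 mm in diameter and 20 mm deep (pocket floor 8 mm above the origin), centred at x = +-30, y = +-30 mm in its frame.
- cell_1: Battery cell, upright cylinder 26 mm diameter, 65 mm long, blue wrap with a white band near the top and a steel top disc with brass tip, about 95 g. Origin at the centre of its underside, z along its length. Starts standing in a dock pocket (any of the four), its lowest 20 mm inside the pocket, 45 mm showing. A good, full-length cell.
- cell_2: Battery cell, upright cylinder 26 mm diameter, 65 mm long, blue wrap with a white band near the top and a steel top disc with brass tip, about 95 g. Origin at the centre of its underside, z along its length. Starts standing in a dock pocket (any of the four), its lowest 20 mm inside the pocket, 45 mm showing. A good, full-length cell.
- cell_3: Battery cell, upright cylinder 26 mm diameter, 47 mm long, blue wrap with a white band near the top and a steel top disc with brass tip, about 69 g. Origin at the centre of its underside, z along its length. Starts standing in a dock pocket (any of the four), its lowest 20 mm inside the pocket, 27 mm showing. This is the short cell to be culled; it looks the same but for its length.
- cell_3_mid (a point): Centre of the short cell, half-way along its axis, 23.5 mm from either end.
- cell_4: Battery cell, upright cylinder 26 mm diameter, 65 mm long, blue wrap with a white band near the top and a steel top disc with brass tip, about 95 g. Origin at the centre of its underside, z along its length. Starts standing in a dock pocket (any of the four), its lowest 20 mm inside the pocket, 45 mm showing. A good, full-length cell.
- tray: Red open reject tray fixed to the work surface, 140 x 140 x 35 mm high outside, walls and floor 5 mm. Origin at the centre of its underside.
- unit: Black backup unit fixed to the work surface, 150 x 150 x 60 mm high. Origin at the centre of its underside. The dial stands in the middle of its top, its axis vertical through the unit's origin. Around the dial, 40 mm from its axis, are a grey rest mark (on the unit's -x side), two small white dots and a larger green dot, at the pointer angles 0, 0.4, 0.8 and 1.2 rad.
- dial (a joint): Angle of the dial in rad: 0 at rest, growing clockwise seen from above, end stop at 1.5. The clicks (detents) are at 0.4, 0.8 and 1.2; the third is the one at the green dot. A return spring (0.07 N m at rest, 0.13 N m at the third click) with about 0.04 N m of click on top always drives it back to 0 when let go: no click holds it.
- dial_grip (a point): On the dial's axis, 82 mm above the work surface, at mid-height of its orange bar grip. The bar is 52 mm long, 14 mm wide, from 68 to 96 mm above the work surface, on a grey disc 54 mm in diameter that ends at 68 mm. The point's axes turn with the dial: x along the bar, z up; the white pointer line is on the bar's -x half. With the dial at 0 the bar lies along the unit's x axis.
- router: Bystander: white router, 120 x 170 x 30 mm, with an antenna folded along its far side (top at 52 mm), loose. Origin at the centre of its underside.
- tape: Bystander: yellow tape roll lying flat, 84 mm outside diameter, 24 mm high, loose. Origin at the centre of its underside.
- screwdriver: Bystander: screwdriver with red handle, lying, loose. Origin at the middle of its underside; x along it towards the tip.
Not all that is in view belongs to the job. Leave any brown look-alike of the cell_3 alone.

How it is judged:
By the outcome, as a careful person would: the job done as asked, in the order asked, and still so for the second after the job is handed in, while the arm keeps its last pose, push and grip.
It also fails if it takes over 56 s, if anything falls off the work surface, if the arm or the gripper's body presses on something with over 40 N, if the wrist force passes 120 N, or if a joint passes its speed limit or range.

### The arm

A 7-joint arm with a two-finger parallel gripper is mounted at the origin on the work surface. World frame = base frame: x ahead of the robot, y to its left, z up, the work surface at z = 0. Lengths are in m, angles in rad, forces in N, time in s.
With the tool pointing down it reaches from about 0.4 to 0.85 m from the base axis. Payload 4.5 kg.
Tool frame: the origin (TCP) lies at the very end of the fingers, on their centre line; the grasp point (between the pads) lies 19 mm behind it (bot.grip_depth is the distance from the TCP to the grasp point, in m); z points along the fingers, y is the line along which they close (so a half turn about z gives the same grasp; the last joint's range is limited). The gripper opens to 85 mm and grips with 20 to 120 N. Pads are 22 mm wide; open, the fingers measure 114 mm over their backs; the gripper's body (76 mm by 85 mm) begins 54 mm behind the grasp point. The pads swing forward as they close: fully open they stand 13 mm farther back than shut.
Start: joints at [-1.22, 0.689, -0.195, 1.565, 0.157, 0.902, -0.215], TCP at [0.195, 0.594, 0.231] pointing down, gripper open.
Joint ranges: [-3.01, 3.01], [-0.46, 2.08], [-1.47, 1.51], [0.13, 2.56], [-1, 4.14], [0.04, 2.09], [-2.66, 2.66]. Speed limits (rad/s): [2.57, 2.57, 3.14, 3.14, 3.14, 3.14, 3.14].

### API

Orientations are given as a unit quaternion [x, y, z, w].
In Python, from plant import sensors, viewer, bot gives the robot as it stands.
- The arm moves only by the tool send_rows, never from a script. Its argument "plan" is a list of rows, each an object with "translation": the shift along the tool's x, y, z in cm, a list of three; "turn": the turn, a rotation vector about the tool's x, y, z in degrees, a list of three; "jaw": the opening, from -1 (shut) to 1 (fully open). A call has 1 to 8 rows; each row is the pose to reach, as a shift and turn from the pose commanded when the call began, along the tool's axes at that moment; what a row does not reach only later rows make up. A row lasts 1/12 s, in which the tool goes at most 41.7 mm and 7.16 degrees, less where a joint would pass 70% of its speed; a pose out of reach is approached as far as the arm can. A call with a gripper value outside its range is refused whole. The fingers move at their own pace and stop on an object; the grip force is fixed at half the most. Time passes only in rows, so rows that repeat a pose let the fingers close. It gives the time, the measured TCP pose, the force, the opening and the grip force at its end, in the units of the state.
- sensors.get_state(): the state, without advancing time (a new reading comes with each control period).
- viewer.grab_frame(name): name is "scene" or "top" or "wrist"; returns the picture (480x640x3 uint8, blue, green, red); there is no depth.
- viewer.calibration(name): a dict with "fx", "fy", "cx", "cy" (pixels), "cam_to_world" (4x4, takes a point from camera to world coordinates). Camera axes: x right, y down, z forward; pixel columns grow to the right and rows downward; lengths in m; the calibration is good to about 2 mm. The wrist camera is an equidistant fisheye: a pixel r from the principal point sees the ray r / f radians off the axis. A picture is of the moment at which its call begins: read the wrist's pose just before it. calibration takes no time and is no camera call; for the wrist camera it gives the pose at the moment of the call.
- bot.finish_job(): hands the job in; it is judged then, once.
Trained networks look in the newest picture that a camera, given by its name, has taken for a name from the list of things; names that differ only in an ending like _2 or _b are one class to them, and where a whole thing is asked for, a point or a joint stands for the part that bears it (a point fixed in the world has none). Each returns a list of dicts, best first, with "confidence" (0 to 1); they miss things now and then, are a little off and sometimes report something else, mostly with a low value. They report only what shows in the picture. A call takes as long as a camera call. They do not tell look-alikes from the thing itself.
- viewer.regions_of(camera, target): "mask" (480x640 bool, what is visible of it) and "at" ([column, row] in pixels, amid what is visible of it).
The state is a dict: "time": time; "joint_pos": joint angles; "dq": joint speeds; "effort": joint torques, N m; "tcp_pos": TCP position; "tcp_rot": TCP orientation; "force": force on the tool from outside, world axes, zero at the start; "ft_torque": the same for the moment, N m; "opening": opening from 0.0 (shut) to 1.0 (fully open); "grip_force": force on a finger pad.
Only numpy, scipy, OpenCV 4.12 (cv2) and the standard library are available. Lean on these libraries where they do the work, as an engineer would, in place of code of your own. Each camera call takes 0.05 s, during which the arm holds its last target. There are 200 camera calls.

## Working session

There is one attempt and no reset: what is moved stays moved. The work goes in short steps, Python scripts to look and compute and a tool call to move; the robot and the scene stay as the last step left them, time stands still between calls to the robot, and variables do not carry over. Pictures are saved under pics/ and viewed, at most 10 in all, crops included, and the job is handed in when it is done.

Besides the shell and the picture viewer there is one more tool, called after ">>>" as name(argument=value, ...) on one line, values as JSON. send_rows: Moves the arm, as the interface text tells. Its arguments: {"type":"object","properties":{"plan":{"type":"array","items":{"type":"object","properties":{"translation":{"type":"array","items":{"type":"number"}},"turn":{"type":"array","items":{"type":"number"}},"jaw":{"type":"number"}}}}},"required":["plan"]}

```bash
ls; mkdir -p pics; python3 - <<'E'
from plant import sensors, viewer, bot
import cv2
s=sensors.get_state(); print({k:s[k] for k in('time','tcp_pos','tcp_rot','force','opening')}, bot.grip_depth)
for n in("scene","top"):
    cv2.imwrite(f"pics/{n}0.png",viewer.grab_frame(n)); c=viewer.calibration(n); print(n,c)
    for t in("dock","cell_3","tray","unit","dial","dial_grip"):
        for r in viewer.regions_of(n,t): print(n,t,round(r["confidence"],2),r["at"],r["mask"].sum())
E
```

```text
pics
{'time': 0.0, 'tcp_pos': array([0.19455975, 0.59324634, 0.23044702]), 'tcp_rot': array([ 1.57722836e-01,  9.87482962e-01, -9.48338086e-04, -7.99009853e-05]), 'force': array([0.73229308, 0.19265404, 0.29520759]), 'opening': 1.0018561180087837} 0.0187
scene {'fx': 576.516811632551, 'fy': 576.516811632551, 'cx': 316.3875163792299, 'cy': 247.39971118000364, 'cam_to_world': array([[-0.46659903,  0.76971903, -0.43568104,  0.98660263],
       [ 0.88440223,  0.41208348, -0.21913445,  0.26156717],
       [ 0.01086501, -0.4875652 , -0.87301897,  0.92416366],
       [ 0.        ,  0.        ,  0.        ,  1.        ]])}
scene dock 0.6 [429.4, 292.7] 4444
scene cell_3 0.86 [511.0, 309.9] 380
scene cell_3 0.82 [436.8, 306.2] 386
scene cell_3 0.69 [410.8, 279.3] 364
scene cell_3 0.65 [459.3, 286.1] 306
scene cell_3 0.6 [433.6, 257.3] 317
scene cell_3 0.58 [495.5, 244.1] 364
scene tray 0.55 [203.4, 171.0] 5426
scene unit 0.74 [352.4, 425.9] 1371
scene unit 0.63 [292.5, 239.8] 7295
scene dial 0.67 [291.2, 224.8] 733
scene dial_grip 0.77 [292.6, 226.6] 757
scene dial_grip 0.28 [435.7, 305.5] 365
top {'fx': 445.4812878728026, 'fy': 445.4812878728026, 'cx': 317.6467690739319, 'cy': 242.74675642582764, 'cam_to_world': array([[ 6.37979583e-03, -9.92113573e-01,  1.25179698e-01,
         4.50256671e-01],
       [-9.99979630e-01, -6.30508963e-03,  9.92979532e-04,
         3.69167976e-02],
       [-1.95879255e-04, -1.25183483e-01, -9.92133588e-01,
         9.73459167e-01],
       [ 0.00000000e+00,  0.00000000e+00,  0.00000000e+00,
         1.00000000e+00]])}
top dock 0.77 [217.8, 271.8] 3227
top cell_3 0.72 [197.7, 274.9] 164
top cell_3 0.64 [182.8, 335.3] 217
top cell_3 0.63 [210.1, 247.7] 161
top cell_3 0.51 [157.4, 279.8] 213
top cell_3 0.48 [223.0, 284.8] 191
top cell_3 0.45 [235.0, 261.0] 184
top tray 0.79 [444.6, 281.6] 4676
top tray 0.71 [222.5, 366.6] 822
top unit 0.9 [338.5, 255.4] 5321
top dial 0.55 [342.2, 254.9] 567
```

View pics/scene0.png

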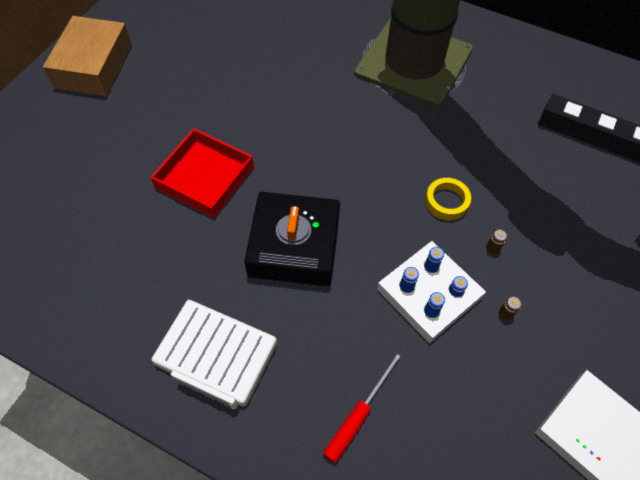

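View pics/top0.png

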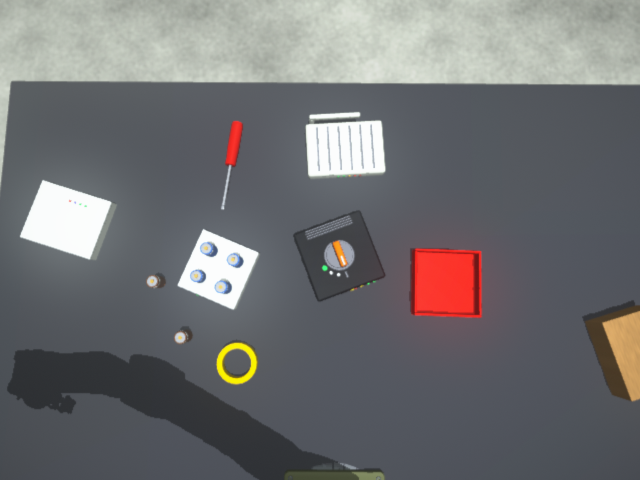

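Scene shows four cells in the dock, the short one apparently at scene (459,286) and top (197,275). Two brown look-alikes stand outside the dock, at top (154,281) and (182,337). The dial is at top (342,255), with the green dot at (325,268). The tray is at top (447,283).

```bash
cat > h.py <<'E'
from plant import sensors, viewer, bot
import numpy as np, cv2
from scipy.spatial.transform import Rotation as R
def ray(cal,p,fish=False):
    v=np.array([(p[0]-cal['cx'])/cal['fx'],(p[1]-cal['cy'])/cal['fy']])
    if fish:
        r=np.hypot(*v); d=np.array([*(v/max(r,1e-9)*np.sin(r)),np.cos(r)])
    else: d=np.array([*v,1.])
    T=np.array(cal['cam_to_world']); d=T[:3,:3]@d
    return T[:3,3],d/np.linalg.norm(d)
def at_z(cal,p,z,fish=False):
    o,d=ray(cal,p,fish); return o+d*(z-o[2])/d[2]
def tri(rays):
    A=np.zeros((3,3));b=np.zeros(3)
    for o,d in rays: P=np.eye(3)-np.outer(d,d);A+=P;b+=P@o
    x=np.linalg.solve(A,b); return x,max(np.linalg.norm((np.eye(3)-np.outer(d,d))@(x-o)) for o,d in rays)
def proj(cal,X,fish=False):
    T=np.array(cal['cam_to_world']); c=T[:3,:3].T@(np.asarray(X)-T[:3,3])
    if fish:
        h=np.hypot(c[0],c[1]); k=np.arctan2(h,c[2])/max(h,1e-9)
    else: k=1/c[2]
    return np.array([cal['cx']+cal['fx']*c[0]*k,cal['cy']+cal['fy']*c[1]*k])
def go(pos,yaw=None,cmd=None):
    """print shift(cm)/turn(deg) from the present pose to TCP pos pointing down, tool y axis at world angle yaw (mod pi)"""
    s=sensors.get_state(); Rc=R.from_quat(s['tcp_rot'])
    yt=Rc.as_matrix()[:,1]; y0=np.arctan2(yt[1],yt[0])
    if yaw is None: yaw=y0
    yaw=y0+(yaw-y0+np.pi/2)%np.pi-np.pi/2
    Y=np.array([np.cos(yaw),np.sin(yaw),0]);Z=np.array([0,0,-1.]);Rt=R.from_matrix(np.c_[np.cross(Y,Z),Y,Z])
    print('t',round(s['time'],2),'tcp',s['tcp_pos'].round(4),'yaw',round(y0,3),'q7',round(s['joint_pos'][6],2),
     'shift',(100*Rc.inv().apply(np.array(pos)-s['tcp_pos'])).round(2),'turn',np.rad2deg((Rc.inv()*Rt).as_rotvec()).round(2))
E
python3 - <<'E'
from h import *
S=viewer.calibration("scene");T=viewer.calibration("top")
# rough pairs, brass tips
ps=[(410.8,270),(435,250),(460,281),(436.8,297)]; pt=[(207,248),(235,260),(197,275),(222,286.5)]
for a in ps:
    for b in pt:
        x,e=tri([ray(S,a),ray(T,b)])
        if e<.006: print(a,b,x.round(3),round(e,4))
print('dial',tri([ray(S,(294,209)),ray(T,(341,254))]))
for n,c in(("scene",S),("top",T)):
    viewer.grab_frame(n)
    for t,z in(("dock",.028),("tray",.035),("unit",.06)):
        for r in viewer.regions_of(n,t)[:1 if n=="top" else 2]:
            cn,_=cv2.findContours(r["mask"].astype(np.uint8),0,2); cn=max(cn,key=cv2.contourArea); h=cv2.convexHull(cn)
            q=[at_z(c,p[0],z)[:2] for p in h.astype(float)]
            rr=cv2.minAreaRect(np.array(q,np.float32)*1000); print(n,t,r['at'],np.round(rr[0],1),np.round(rr[1],1),round(rr[2],1))
E
```

```text
(410.8, 270) (235, 260) [0.527 0.205 0.075] 0.0007
(435, 250) (207, 248) [0.539 0.233 0.186] 0.0015
(435, 250) (222, 286.5) [0.474 0.228 0.078] 0.0008
(460, 281) (197, 275) [0.497 0.286 0.057] 0.0003
(436.8, 297) (207, 248) [0.552 0.263 0.074] 0.0001
(436.8, 297) (222, 286.5) [ 0.477  0.262 -0.072] 0.001
dial (array([ 0.53675713, -0.0076883 ,  0.11740915]), np.float64(0.0002555934032858143))
scene dock [427.8, 291.8] [520.3 247.5] [133.5 141. ] 67.5
scene tray [204.1, 170.7] [ 497.5 -229. ] [156.3 155.6] 87.4
scene unit [293.3, 239.2] [556.   -2.3] [173.9 151.1] 21.0
top dock [219.2, 273.8] [511.6 248.1] [135.9 134.1] 67.7
top tray [443.6, 283.1] [ 487.7 -231.2] [149.  142.8] 88.1
top unit [339.9, 255.8] [540.6  -5.4] [150.9 149.6] 20.8
```

```bash
python3 - <<'E'
from h import *
go((0.497,0.286,0.20),np.deg2rad(112.5))
T=viewer.calibration("wrist"); print(T['fx'],T['cx'],T['cy'],np.array(T['cam_to_world']).round(3))
T=viewer.calibration("top"); print(at_z(T,(153,277),.055),at_z(T,(181,333),.055))
E
```

```text
t 1.1 tcp [0.1947 0.5939 0.2313] yaw 1.254 q7 -0.22 shift [-38.32 -19.84   3.13] turn [ 1.000e-02  0.000e+00 -4.065e+01]
371.64829954431775 319.3236498243423 241.13473443413582 [[ 0.311  0.911  0.271  0.126]
 [ 0.95  -0.298 -0.09   0.617]
 [-0.001  0.286 -0.958  0.374]
 [ 0.     0.     0.     1.   ]]
[0.49292772 0.37626037 0.055     ] [0.38004615 0.3135544  0.055     ]
```

>>> send_rows(plan=[{"translation": [-5, -2.5, 0], "turn": [0, 0, -5], "jaw": 0.3}, {"translation": [-9, -4.6, 0], "turn": [0, 0, -11], "jaw": 0.3}, {"translation": [-13, -6.7, 0], "turn": [0, 0, -17], "jaw": 0.3}, {"translation": [-17, -8.8, 0], "turn": [0, 0, -23], "jaw": 0.3}, {"translation": [-21, -10.9, 0], "turn": [0, 0, -29], "jaw": 0.3}, {"translation": [-25, -13, 0], "turn": [0, 0, -35], "jaw": 0.3}, {"translation": [-29, -15, 0], "turn": [0, 0, -40.6], "jaw": 0.3}, {"translation": [-33, -17, 0], "turn": [0, 0, -40.6], "jaw": 0.3}])

```text
time: 1.77
tcp_pos: [0.4298, 0.3546, 0.2314]
tcp_rot: [-0.197, 0.98, 0.0, 0.0]
force: [0.4, 0.6, 0.5]
opening: 0.648
grip_force: 0.0
```

```bash
python3 - <<'E'
from h import *
T=viewer.calibration("wrist");f=viewer.grab_frame("wrist");cv2.imwrite("pics/w1.png",f)
np.savez("w1.npz",f=f,**T)
for t in("dock","cell_3"):
    for r in viewer.regions_of("wrist",t): print(t,round(r["confidence"],2),r["at"],r["mask"].sum(),at_z(T,r['at'],.05,True).round(3))
go((0.497,0.286,0.20),np.deg2rad(112.5))
E
```

```text
dock 0.74 [200.0, 236.5] 11593 [0.491 0.259 0.05 ]
cell_3 0.98 [320.2, 270.9] 885 [0.478 0.376 0.05 ]
cell_3 0.79 [224.9, 250.7] 843 [0.495 0.286 0.05 ]
cell_3 0.79 [303.4, 142.6] 712 [0.375 0.317 0.05 ]
cell_3 0.78 [177.5, 212.2] 1117 [0.477 0.231 0.05 ]
cell_3 0.76 [146.6, 253.1] 1084 [0.529 0.211 0.05 ]
t 1.92 tcp [0.4323 0.352  0.2309] yaw 1.953 q7 0.85 shift [-3.54 -8.52  3.12] turn [-0.16  0.02 -0.6 ]
```

View pics/w1.png

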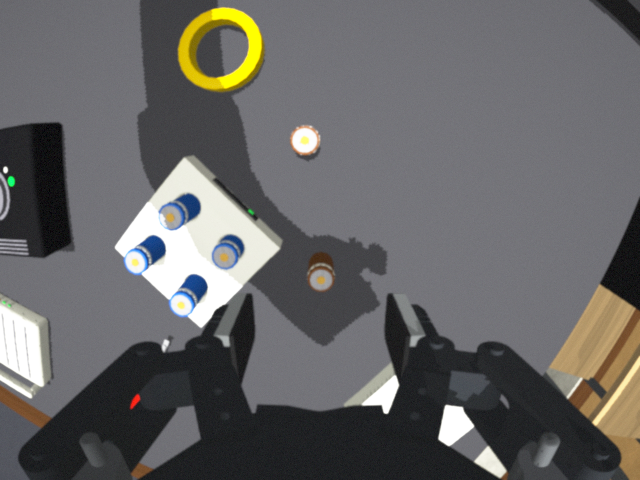

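The wrist view shows the short cell at (228,252), visibly shorter than the others. Next I move above it and take a second view.

>>> send_rows(plan=[{"translation": [-1.5, -3.5, 1], "turn": [0, 0, -0.6], "jaw": 0.2}, {"translation": [-3, -7, 2], "turn": [0, 0, -0.6], "jaw": 0.2}, {"translation": [-3.5, -8.5, 4], "turn": [0, 0, -0.6], "jaw": 0.2}, {"translation": [-3.5, -8.5, 6], "turn": [0, 0, -0.6], "jaw": 0.2}, {"translation": [-3.5, -8.5, 7], "turn": [0, 0, -0.6], "jaw": 0.2}, {"translation": [-3.5, -8.5, 7], "turn": [0, 0, -0.6], "jaw": 0.2}, {"translation": [-3.5, -8.5, 7], "turn": [0, 0, -0.6], "jaw": 0.2}])

```text
time: 2.5
tcp_pos: [0.492, 0.2931, 0.1615]
tcp_rot: [-0.201, 0.98, 0.001, -0.0]
force: [-0.4, 0.3, 1.1]
opening: 0.599
grip_force: 0.0
```

```bash
python3 - <<'E'
from h import *
T=viewer.calibration("wrist");f=viewer.grab_frame("wrist");cv2.imwrite("pics/w2.png",f)
np.savez("w2.npz",f=f,**T)
for t in("dock","cell_3"):
    for r in viewer.regions_of("wrist",t): print(t,round(r["confidence"],2),r["at"],r["mask"].sum(),at_z(T,r['at'],.05,True).round(3))
go((0.497,0.286,0.031),np.deg2rad(112.5))
E
```

```text
dock 0.57 [264.4, 218.5] 19260 [0.495 0.253 0.05 ]
dock 0.17 [192.2, 240.7] 1762 [0.532 0.208 0.05 ]
cell_3 0.92 [419.3, 265.8] 1360 [0.483 0.371 0.05 ]
cell_3 0.91 [412.9, 102.0] 1332 [0.378 0.314 0.05 ]
cell_3 0.75 [309.4, 239.6] 1274 [0.496 0.288 0.05 ]
cell_3 0.69 [246.8, 183.6] 1638 [0.476 0.232 0.05 ]
cell_3 0.65 [259.4, 287.0] 1043 [0.545 0.268 0.05 ]
cell_3 0.59 [193.0, 241.4] 1774 [0.532 0.209 0.05 ]
cell_3 0.34 [265.0, 217.6] 19778 [0.494 0.253 0.05 ]
t 2.65 tcp [0.4932 0.293  0.1626] yaw 1.975 q7 0.96 shift [-0.05 -0.81 13.16] turn [0.07 0.13 0.66]
```

View pics/w2.png

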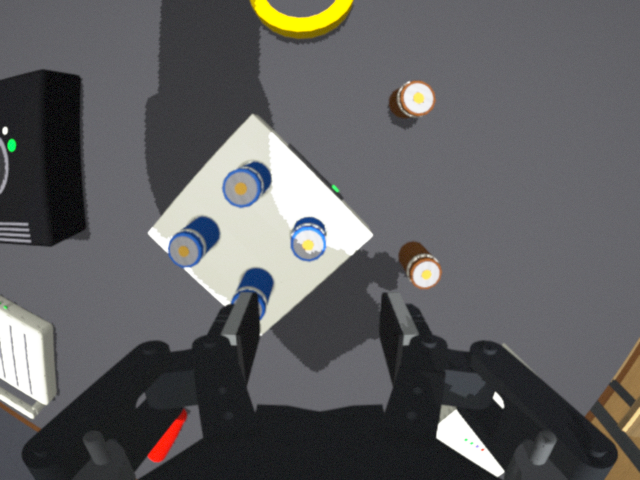

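View 2 shows the short cell's tip near (308,244), with dock corners at (149,234), (255,114) and (372,236). I'll triangulate the tips and fit the dock.

```bash
python3 - <<'E'
from h import *
def tip(f,p,r=12):
    x,y=p; w=f[y-r:y+r+1,x-r:x+r+1].astype(int); m=(w[...,2]-w[...,0]>60)&(w[...,1]-w[...,0]>25)
    v,u=np.nonzero(m); return np.array([u.mean()+x-r,v.mean()+y-r]),m.sum()
D=[np.load("w1.npz"),np.load("w2.npz")]
for name,a,b in(("short",(225,259),(308,243)),("A",(170,217),(241,188)),("B",(136,262),(184,251)),("C",(181,302),(247,299))):
    pa,na=tip(D[0]['f'],a);pb,nb=tip(D[1]['f'],b)
    x,e=tri([ray(D[0],pa,1),ray(D[1],pb,1)]); print(name,pa.round(1),na,pb.round(1),nb,x.round(4),round(e,4),'at z',at_z(D[1],pb,.058 if name=='short' else .076,1).round(4))
c=[at_z(D[1],p,.028,1)[:2] for p in((149,234),(255,114),(372,236))]
print(np.round(c,4),'mid',(c[0]+c[2])/2,'side',np.linalg.norm(c[0]-c[1]),np.linalg.norm(c[2]-c[1]),'diag deg',np.rad2deg(np.arctan2(*(c[2]-c[0])[::-1])))
E
```

```text
short [223.6 257. ] 53 [307.5 244.7] 99 [0.4989 0.2876 0.0553] 0.0 at z [0.4981 0.2874 0.058 ]
A [169.6 217.3] 58 [240.3 188.4] 119 [0.4759 0.2322 0.0737] 0.0001 at z [0.4755 0.2326 0.076 ]
B [134.7 262. ] 40 [183.2 251. ] 91 [0.532  0.209  0.0722] 0.0 at z [0.5303 0.2099 0.076 ]
C [180.7 305. ] 41 [nan nan] 0 [nan nan nan] nan at z [nan nan nan]
[[0.5507 0.1653]
 [0.4297 0.2153]
 [0.4808 0.3334]] mid [0.51573918 0.24934518] side 0.13096568156621916 0.12860605401226663 diag deg 112.60233161428518<stdin>:4: RuntimeWarning: Mean of empty slice.
  ret = ret.dtype.type(ret / rcount)
```

>>> send_rows(plan=[{"translation": [-0.3, -0.7, 3], "turn": [0, 0, 0.6], "jaw": 0.2}, {"translation": [-0.3, -0.7, 6], "turn": [0, 0, 0.6], "jaw": 0.2}, {"translation": [-0.3, -0.7, 7.5], "turn": [0, 0, 0.6], "jaw": 0.2}, {"translation": [-0.3, -0.7, 8], "turn": [0, 0, 0.6], "jaw": 0.2}, {"translation": [-0.3, -0.7, 8], "turn": [0, 0, 0.6], "jaw": 0.2}, {"translation": [-0.3, -0.7, 8], "turn": [0, 0, 0.6], "jaw": 0.2}])

```text
time: 3.15
tcp_pos: [0.4993, 0.287, 0.0825]
tcp_rot: [-0.195, 0.981, 0.001, 0.001]
force: [1.4, 0.4, 0.8]
opening: 0.599
grip_force: 0.0
```

```bash
python3 - <<'E'
from h import *
go((0.499,0.288,0.031),np.deg2rad(112.6))
E
```

```text
t 3.15 tcp [0.4993 0.287  0.0825] yaw 1.963 q7 0.9 shift [-0.01  0.1   5.15] turn [ 0.05  0.11 -0.12]
```

>>> send_rows(plan=[{"translation": [0, 0.1, 1.5], "turn": [0, 0, 0], "jaw": 0.2}, {"translation": [0, 0.1, 3], "turn": [0, 0, 0], "jaw": 0.2}, {"translation": [0, 0.1, 4.2], "turn": [0, 0, 0], "jaw": 0.2}, {"translation": [0, 0.1, 5], "turn": [0, 0, 0], "jaw": 0.2}, {"translation": [0, 0.1, 5.1], "turn": [0, 0, 0], "jaw": 0.2}, {"translation": [0, 0.1, 5.1], "turn": [0, 0, 0], "jaw": 0.2}, {"translation": [0, 0.1, 5.1], "turn": [0, 0, 0], "jaw": 0.0}, {"translation": [0, 0.1, 5.1], "turn": [0, 0, 0], "jaw": -0.3}])

```text
time: 3.82
tcp_pos: [0.4989, 0.2872, 0.031]
tcp_rot: [-0.195, 0.981, 0.0, 0.001]
force: [0.1, -0.2, -0.2]
opening: 0.375
grip_force: 0.0
```

>>> send_rows(plan=[{"translation": [0, 0, 0], "turn": [0, 0, 0], "jaw": -0.4}, {"translation": [0, 0, 0], "turn": [0, 0, 0], "jaw": -0.6}, {"translation": [0, 0, 0], "turn": [0, 0, 0], "jaw": -0.8}, {"translation": [0, 0, 0], "turn": [0, 0, 0], "jaw": -1}, {"translation": [0, 0, 0], "turn": [0, 0, 0], "jaw": -1}, {"translation": [0, 0, 0], "turn": [0, 0, 0], "jaw": -1}])

```text
time: 4.32
tcp_pos: [0.4989, 0.2872, 0.0312]
tcp_rot: [-0.195, 0.981, 0.0, 0.001]
force: [-0.4, -0.5, 5.6]
opening: 0.289
grip_force: 58.7
```

>>> send_rows(plan=[{"translation": [0, 0, -0.5], "turn": [0, 0, 0], "jaw": -1}, {"translation": [0, 0, -1.5], "turn": [0, 0, 0], "jaw": -1}, {"translation": [0, 0, -3], "turn": [0, 0, 0], "jaw": -1}, {"translation": [0, 0, -5], "turn": [0, 0, 0], "jaw": -1}, {"translation": [0, 0, -8], "turn": [0, 0, 0], "jaw": -1}, {"translation": [0, 0, -11], "turn": [0, 0, 0], "jaw": -1}, {"translation": [0, 0, -13], "turn": [0, 0, 0], "jaw": -1}, {"translation": [0, 0, -13], "turn": [0, 0, 0], "jaw": -1}])

```text
time: 4.98
tcp_pos: [0.5005, 0.2885, 0.1653]
tcp_rot: [-0.194, 0.981, 0.002, 0.004]
force: [0.5, -0.4, -0.4]
opening: 0.282
grip_force: 59.1
```

```bash
python3 - <<'E'
from h import *
s=sensors.get_state();print(s['opening'],s['grip_force'],s['force'])
go((0.488,-0.231,0.16),np.deg2rad(88))
T=viewer.calibration("top");f=viewer.grab_frame("top")
# red tray corners at top rim
hsv=cv2.cvtColor(f,cv2.COLOR_BGR2HSV);m=cv2.inRange(hsv,(0,150,60),(8,255,255))|cv2.inRange(hsv,(172,150,60),(180,255,255))
cn,_=cv2.findContours(m,0,2);cn=max(cn,key=cv2.contourArea)
q=np.array([at_z(T,p[0],.035)[:2]*1000 for p in cv2.convexHull(cn).astype(float)],np.float32);print(cv2.minAreaRect(q))
E
```

```text
0.2821993139399892 59.1218376159668 [ 0.46572886 -0.43059924 -0.41880721]
t 4.98 tcp [0.5005 0.2885 0.1653] yaw 1.962 q7 0.96 shift [ 20.98 -47.55   0.26] turn [ 0.21  0.43 24.43]
((486.9916076660156, -232.2532958984375), (147.0680694580078, 140.47735595703125), 88.10075378417969)
```

>>> send_rows(plan=[{"translation": [1, -2.2, 0], "turn": [0, 0, 0], "jaw": -1}, {"translation": [2.4, -5.5, 0], "turn": [0, 0, 0], "jaw": -1}, {"translation": [4, -9, 0], "turn": [0, 0, 0], "jaw": -1}, {"translation": [5.6, -12.6, 0], "turn": [0, 0, 0], "jaw": -1}, {"translation": [7.2, -16.2, 0], "turn": [0, 0, 0], "jaw": -1}, {"translation": [8.8, -19.8, 0], "turn": [0, 0, 0], "jaw": -1}, {"translation": [10.4, -23.5, 0], "turn": [0, 0, 0], "jaw": -1}, {"translation": [12, -27, 0], "turn": [0, 0, 0], "jaw": -1}])

```text
time: 5.7
tcp_pos: [0.4892, -0.011, 0.1594]
tcp_rot: [-0.195, 0.981, -0.0, -0.001]
force: [0.3, -1.2, -0.4]
opening: 0.282
grip_force: 59.2
```

>>> send_rows(plan=[{"translation": [1.6, -3.6, 0], "turn": [0, 0, 0], "jaw": -1}, {"translation": [3.2, -7.2, 0], "turn": [0, 0, 0], "jaw": -1}, {"translation": [4.8, -10.8, 0], "turn": [0, 0, 0], "jaw": -1}, {"translation": [6.4, -14.4, 0], "turn": [0, 0, 0], "jaw": -1}, {"translation": [8, -18, 0], "turn": [0, 0, 0], "jaw": -1}, {"translation": [8.8, -20, 0], "turn": [0, 0, 0], "jaw": -1}, {"translation": [9, -20.5, 0], "turn": [0, 0, 0], "jaw": -1}, {"translation": [9, -20.5, 0], "turn": [0, 0, 0], "jaw": -1}])

```text
time: 6.37
tcp_pos: [0.4842, -0.2347, 0.1591]
tcp_rot: [-0.192, 0.981, 0.0, -0.001]
force: [0.5, -0.4, -0.8]
opening: 0.287
grip_force: 59.2
```

```bash
python3 - <<'E'
from h import *
s=sensors.get_state();print(s['opening'],s['grip_force'],s['force'])
go((0.488,-0.231,0.03))
T=viewer.calibration("wrist");f=viewer.grab_frame("wrist");cv2.imwrite("pics/w3.png",f)
E
```

```text
0.2868889998070016 59.18457627296448 [ 0.54249896 -0.37897013 -0.80626685]
t 6.37 tcp [ 0.4842 -0.2347  0.1591] yaw 1.958 q7 1.8 shift [-0.51  0.19 12.91] turn [ 0.05 -0.12  0.  ]
```

View pics/w3.png

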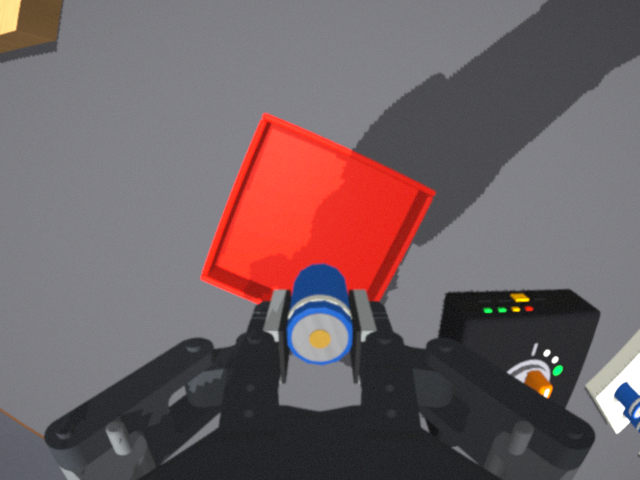

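The view shows the cell hanging straight in the jaws over the tray, whose corners are at (265,115), (433,193) and (203,277). Next I lower it.

>>> send_rows(plan=[{"translation": [-0.2, 0.2, 2], "turn": [0, 0, 0], "jaw": -1}, {"translation": [-0.2, 0.2, 5], "turn": [0, 0, 0], "jaw": -1}, {"translation": [-0.2, 0.2, 8], "turn": [0, 0, 0], "jaw": -1}, {"translation": [-0.2, 0.2, 10], "turn": [0, 0, 0], "jaw": -1}, {"translation": [-0.2, 0.2, 11.5], "turn": [0, 0, 0], "jaw": -1}, {"translation": [-0.2, 0.2, 12.2], "turn": [0, 0, 0], "jaw": -1}, {"translation": [-0.2, 0.2, 12.5], "turn": [0, 0, 0], "jaw": -1}, {"translation": [-0.2, 0.2, 12.5], "turn": [0, 0, 0], "jaw": -1}])

```text
time: 7.08
tcp_pos: [0.487, -0.2281, 0.0351]
tcp_rot: [-0.196, 0.981, 0.001, -0.0]
force: [0.4, 0.1, -1.5]
opening: 0.283
grip_force: 59.2
```

>>> send_rows(plan=[{"translation": [0, 0, 0.2], "turn": [0, 0, 0], "jaw": -1}, {"translation": [0, 0, 0.4], "turn": [0, 0, 0], "jaw": -1}, {"translation": [0, 0, 0.4], "turn": [0, 0, 0], "jaw": -1}])

```text
time: 7.33
tcp_pos: [0.4871, -0.2298, 0.0317]
tcp_rot: [-0.195, 0.981, -0.0, 0.0]
force: [0.6, 0.2, -0.8]
opening: 0.283
grip_force: 59.2
```

>>> send_rows(plan=[{"translation": [0, 0, 0.1], "turn": [0, 0, 0], "jaw": -1}, {"translation": [0, 0, 0.2], "turn": [0, 0, 0], "jaw": -1}, {"translation": [0, 0, 0.3], "turn": [0, 0, 0], "jaw": -1}, {"translation": [0, 0, 0.3], "turn": [0, 0, 0], "jaw": -1}])

```text
time: 7.67
tcp_pos: [0.4869, -0.2299, 0.0283]
tcp_rot: [-0.195, 0.981, -0.0, 0.0]
force: [-0.2, 0.1, -0.7]
opening: 0.282
grip_force: 59.2
```

>>> send_rows(plan=[{"translation": [0, 0, 0.05], "turn": [0, 0, 0], "jaw": -1}, {"translation": [0, 0, 0.1], "turn": [0, 0, 0], "jaw": -1}, {"translation": [0, 0, 0.1], "turn": [0, 0, 0], "jaw": -1}])

```text
time: 7.92
tcp_pos: [0.4869, -0.2299, 0.0282]
tcp_rot: [-0.195, 0.981, -0.0, 0.0]
force: [-2.8, 0.2, 8.5]
opening: 0.28
grip_force: 60.3
```

Contact (8.5 N upward), so I'll open slowly and rise.

>>> send_rows(plan=[{"translation": [0, 0, -0.05], "turn": [0, 0, 0], "jaw": -0.4}, {"translation": [0, 0, -0.05], "turn": [0, 0, 0], "jaw": -0.3}, {"translation": [0, 0, -0.05], "turn": [0, 0, 0], "jaw": -0.1}, {"translation": [0, 0, -0.05], "turn": [0, 0, 0], "jaw": 0.1}, {"translation": [0, 0, -0.05], "turn": [0, 0, 0], "jaw": 0.2}, {"translation": [0, 0, -0.05], "turn": [0, 0, 0], "jaw": 0.2}, {"translation": [0, 0, -2], "turn": [0, 0, 0], "jaw": 0.2}, {"translation": [0, 0, -4], "turn": [0, 0, 0], "jaw": 0.2}])

```text
time: 8.58
tcp_pos: [0.4858, -0.2293, 0.0667]
tcp_rot: [-0.195, 0.981, 0.001, -0.001]
force: [0.9, -0.8, -0.2]
opening: 0.602
grip_force: 0.0
```

>>> send_rows(plan=[{"translation": [0, 0, -3], "turn": [0, 0, 0], "jaw": 0.2}, {"translation": [0, 0, -7], "turn": [0, 0, 0], "jaw": 0.2}, {"translation": [0, 0, -11], "turn": [0, 0, 0], "jaw": 0.2}, {"translation": [0, 0, -13], "turn": [0, 0, 0], "jaw": 0.2}, {"translation": [0, 0, -13], "turn": [0, 0, 0], "jaw": 0.2}, {"translation": [0, 0, -13], "turn": [0, 0, 0], "jaw": 0.2}])

```text
time: 9.08
tcp_pos: [0.4872, -0.2302, 0.1983]
tcp_rot: [-0.194, 0.981, -0.001, 0.001]
force: [0.0, 0.2, -0.2]
opening: 0.602
grip_force: 0.0
```

```bash
python3 - <<'E'
from h import *
T=viewer.calibration("wrist");f=viewer.grab_frame("wrist");cv2.imwrite("pics/w4.png",f);np.savez("w4.npz",f=f,**T)
go((0.54,-0.006,0.17),np.deg2rad(111))
C=viewer.calibration("top");f=viewer.grab_frame("top")
hsv=cv2.cvtColor(f,cv2.COLOR_BGR2HSV);
m=cv2.inRange(hsv,(8,150,100),(20,255,255)); m[:,:300]=0;m[:,400:]=0
cn,_=cv2.findContours(m,0,2);cn=max(cn,key=cv2.contourArea);q=np.array([at_z(C,p[0],.096)[:2]*1000 for p in cv2.convexHull(cn).astype(float)],np.float32);print('bar',cv2.minAreaRect(q))
viewer.grab_frame
for r in viewer.regions_of("top","unit")[:1]:
    cn,_=cv2.findContours(r["mask"].astype(np.uint8),0,2);cn=max(cn,key=cv2.contourArea);q=np.array([at_z(C,p[0],.06)[:2]*1000 for p in cv2.convexHull(cn).astype(float)],np.float32);print('unit',cv2.minAreaRect(q))
E
```

```text
t 9.13 tcp [ 0.4862 -0.23    0.197 ] yaw 1.962 q7 1.83 shift [-13.52  18.65   2.69] turn [ 0.   -0.04  1.43]
bar ((540.5707397460938, -5.401834487915039), (51.290260314941406, 13.458480834960938), 21.265642166137695)
unit ((540.0808715820312, -5.8334503173828125), (153.39498901367188, 150.64712524414062), 20.706544876098633)
```

View pics/w4.png

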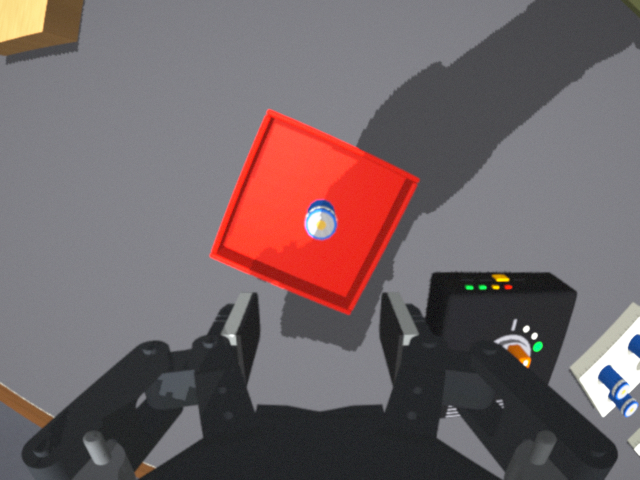

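The cell stands upright in the tray, at (320,220), released. Now to the dial.

>>> send_rows(plan=[{"translation": [-1.6, 2.3, 0], "turn": [0, 0, 1.4], "jaw": 0.2}, {"translation": [-4, 5.5, 0], "turn": [0, 0, 1.4], "jaw": 0.2}, {"translation": [-6.3, 8.7, 0], "turn": [0, 0, 1.4], "jaw": 0.2}, {"translation": [-8.6, 12, 0], "turn": [0, 0, 1.4], "jaw": 0.2}, {"translation": [-11, 15.3, 0], "turn": [0, 0, 1.4], "jaw": 0.2}, {"translation": [-13, 18, 1.5], "turn": [0, 0, 1.4], "jaw": 0.2}, {"translation": [-13.5, 18.7, 3], "turn": [0, 0, 1.4], "jaw": 0.2}, {"translation": [-13.5, 18.7, 3.5], "turn": [0, 0, 1.4], "jaw": 0.1}])

```text
time: 9.9
tcp_pos: [0.5389, -0.0009, 0.1596]
tcp_rot: [-0.186, 0.983, 0.002, -0.002]
force: [-0.9, 0.0, -0.6]
opening: 0.553
grip_force: 0.0
```

>>> send_rows(plan=[{"translation": [0, 0, 0], "turn": [0, 0, 0], "jaw": 0.1}, {"translation": [0, 0, 0], "turn": [0, 0, 0], "jaw": 0.1}])

```text
time: 10.07
tcp_pos: [0.5391, -0.0075, 0.1613]
tcp_rot: [-0.182, 0.983, -0.001, -0.002]
force: [0.0, 0.1, 0.4]
opening: 0.548
grip_force: 0.0
```

```bash
python3 - <<'E'
from h import *
def bar(f):
    m=cv2.inRange(cv2.cvtColor(f,cv2.COLOR_BGR2HSV),(7,150,160),(20,255,255)); n,l,st,c=cv2.connectedComponentsWithStats(m)
    return [(st[i],c[i].round(1)) for i in range(1,n) if st[i][4]>150]
T=viewer.calibration("wrist");f=viewer.grab_frame("wrist");cv2.imwrite("pics/w5.png",f);np.savez("w5.npz",f=f,**T)
print(bar(f)); 
for p in bar(f): print(at_z(T,p[1],.096,1).round(4))
S=viewer.calibration("scene")
go((0.5405,-0.0055,0.072),np.deg2rad(111))
E
```

```text
[(array([ 306,  222,   23,   80, 1523], dtype=int32), array([317.1, 263.6]))]
[ 0.5425 -0.0074  0.096 ]
t 10.12 tcp [ 0.5397 -0.0077  0.162 ] yaw 1.935 q7 1.37 shift [-0.18  0.19  8.99] turn [-0.05 -0.11 -0.12]
```

View pics/w5.png

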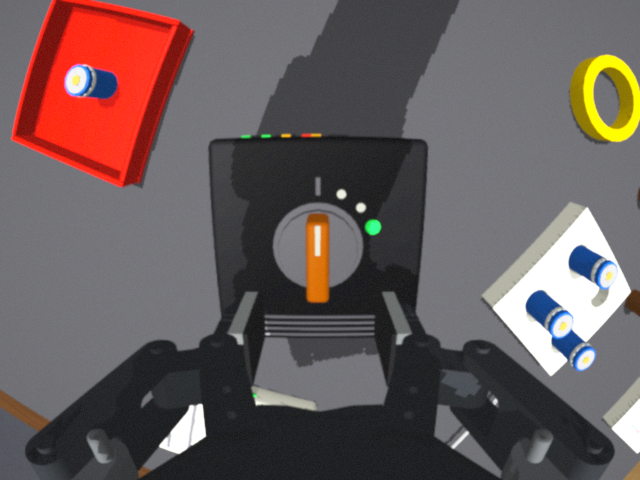

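The bar is at (317,264), centred and aligned with the jaws, with the green dot at (373,227). The three long cells are still in the dock. Descending to the dial.

>>> send_rows(plan=[{"translation": [-0.2, 0.1, 2.5], "turn": [0, 0, 0], "jaw": 0.1}, {"translation": [-0.2, 0.1, 5], "turn": [0, 0, 0], "jaw": 0.1}, {"translation": [-0.2, 0.1, 7], "turn": [0, 0, 0], "jaw": 0.1}, {"translation": [-0.2, 0.1, 8.2], "turn": [0, 0, 0], "jaw": 0.1}, {"translation": [-0.2, 0.1, 8.8], "turn": [0, 0, 0], "jaw": 0.1}, {"translation": [-0.2, 0.1, 8.9], "turn": [0, 0, 0], "jaw": 0.1}, {"translation": [-0.2, 0.1, 8.9], "turn": [0, 0, 0], "jaw": 0.1}])

```text
time: 10.7
tcp_pos: [0.542, -0.0047, 0.0738]
tcp_rot: [-0.182, 0.983, -0.0, 0.0]
force: [0.1, 0.4, -0.1]
opening: 0.555
grip_force: 0.0
```

```bash
python3 - <<'E'
from h import *
go((0.541,-0.006,0.073),np.deg2rad(111))
E
```

```text
t 10.7 tcp [ 0.542  -0.0047  0.0738] yaw 1.937 q7 1.27 shift [ 0.14 -0.08  0.08] turn [-0.03  0.03 -0.04]
```

>>> send_rows(plan=[{"translation": [0.1, -0.1, 0], "turn": [0, 0, 0], "jaw": -0.2}, {"translation": [0.1, -0.1, 0], "turn": [0, 0, 0], "jaw": -0.4}, {"translation": [0.1, -0.1, 0], "turn": [0, 0, 0], "jaw": -0.6}, {"translation": [0.1, -0.1, 0], "turn": [0, 0, 0], "jaw": -0.8}, {"translation": [0.1, -0.1, 0], "turn": [0, 0, 0], "jaw": -1}, {"translation": [0.1, -0.1, 0], "turn": [0, 0, 0], "jaw": -1}, {"translation": [0.1, -0.1, 0], "turn": [0, 0, 0], "jaw": -1}, {"translation": [0.1, -0.1, 0], "turn": [0, 0, 0], "jaw": -1}])

```text
time: 11.37
tcp_pos: [0.5425, -0.0075, 0.0745]
tcp_rot: [-0.182, 0.983, -0.002, 0.001]
force: [1.2, -4.1, 5.3]
opening: 0.151
grip_force: 58.6
```

>>> send_rows(plan=[{"translation": [0, 0, 0], "turn": [0, 0, 4], "jaw": -1}, {"translation": [0, 0, 0], "turn": [0, 0, 9], "jaw": -1}, {"translation": [0, 0, 0], "turn": [0, 0, 14], "jaw": -1}, {"translation": [0, 0, 0], "turn": [0, 0, 19], "jaw": -1}, {"translation": [0, 0, 0], "turn": [0, 0, 24], "jaw": -1}, {"translation": [0, 0, 0], "turn": [0, 0, 29], "jaw": -1}, {"translation": [0, 0, 0], "turn": [0, 0, 34], "jaw": -1}, {"translation": [0, 0, 0], "turn": [0, 0, 34], "jaw": -1}])

```text
time: 12.03
tcp_pos: [0.5424, -0.0072, 0.0745]
tcp_rot: [0.115, 0.993, -0.001, 0.002]
force: [0.6, -5.2, 5.9]
opening: 0.151
grip_force: 58.9
```

```bash
python3 - <<'E'
from h import *
go((0.541,-0.006,0.074),np.deg2rad(111)-1.2); s=sensors.get_state(); print(s['ft_torque'].round(2),s['force'].round(1))
E
```

```text
t 12.03 tcp [ 0.5424 -0.0072  0.0745] yaw 1.34 q7 0.88 shift [0.17 0.09 0.05] turn [-0.06  0.23 34.52]
[-0.99 -0.26  0.08] [ 0.6 -5.2  5.9]
```

>>> send_rows(plan=[{"translation": [0, 0, 0], "turn": [0, 0, 5], "jaw": -1}, {"translation": [0, 0, 0], "turn": [0, 0, 10], "jaw": -1}, {"translation": [0, 0, 0], "turn": [0, 0, 15], "jaw": -1}, {"translation": [0, 0, 0], "turn": [0, 0, 20], "jaw": -1}, {"translation": [0, 0, 0], "turn": [0, 0, 25], "jaw": -1}, {"translation": [0, 0, 0], "turn": [0, 0, 30], "jaw": -1}, {"translation": [0, 0, 0], "turn": [0, 0, 34.8], "jaw": -1}, {"translation": [0, 0, 0], "turn": [0, 0, 34.8], "jaw": -1}])

```text
time: 12.7
tcp_pos: [0.5427, -0.0069, 0.0745]
tcp_rot: [0.407, 0.914, -0.0, 0.002]
force: [1.0, -5.3, 5.9]
opening: 0.149
grip_force: 58.9
```

```bash
python3 - <<'E'
from h import *
go((0.541,-0.006,0.074),np.deg2rad(111)-1.2); s=sensors.get_state(); print(s['ft_torque'].round(2),s['force'].round(1))
f=viewer.grab_frame("wrist");g=viewer.grab_frame("top")[190:330,260:400];g2=viewer.grab_frame("scene")[160:300,220:360]
b=lambda a:cv2.resize(a,(400,400),interpolation=cv2.INTER_CUBIC)
cv2.imwrite("pics/x6.png",np.hstack([b(g),b(g2)])); cv2.imwrite("pics/w6.png",f)
E
```

```text
t 12.7 tcp [ 0.5427 -0.0069  0.0745] yaw 0.733 q7 0.52 shift [ 0.18 -0.06  0.05] turn [ 0.07  0.23 -0.23]
[-1.02 -0.2   0.15] [ 1.  -5.3  5.9]
```

View pics/w6.png

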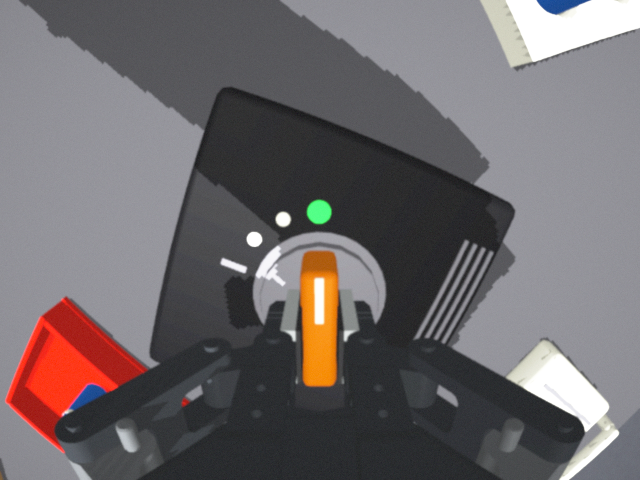

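View pics/x6.png

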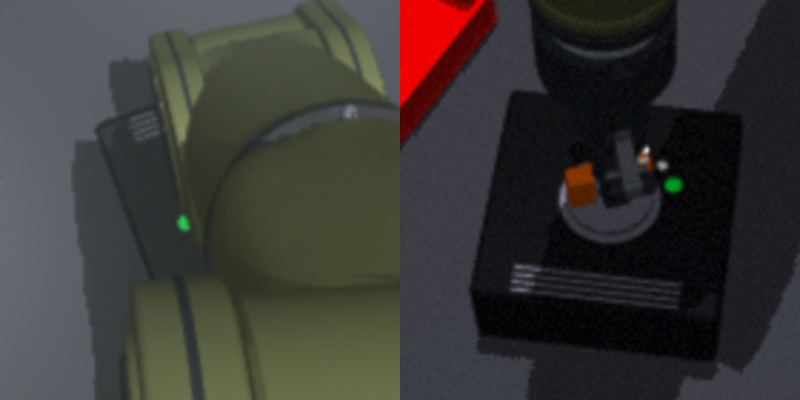

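The pointer line lines up with the green dot, both at column 319. The measured turn is 1.204 rad and the grip force 59 N, so the job is ready to hand in.

```bash
python3 -c "
from plant import bot; print(bot.finish_job())"
```

```text
the job is handed in; nothing more can be done
None
```

The short cell is standing, released, in the red tray; the three full-length cells were last seen still in the dock, and the job was handed in with the gripper holding the dial at the green dot (measured turn 1.20 rad); no verdict came back.

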